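Unlock and draw out the clay printer's bed

TASK

Draw the printer's sliding bed out for unloading: pull up the spring plunger knob that locks it, twist it counter-clockwise (seen from above) into its rest notch and let go, so that it stays up by itself. Then slide the bed all the way to the end stop and let go, with the clay pot still standing upright in its place on the board, and leave the things around alone.

Things in the scene. Friction and masses are not known exactly. Their poses are not given: they have to be found in the camera images.
- fixture: Fixed slide unit: aluminium base plate 400 mm long with two rails along its y, the bed on top. Origin at the unit's middle on the table; y points along the rails to the end stop (the way the bed must go), x away from the robot, z up. Place and yaw (up to 0.3 rad either way) vary. The plunger stands at x -95, y -115 mm in this frame.
- knob_grip (a point): Grip point of the plunger's black bar-shaped knob, on its upright axis, 13 mm below the knob's top; 103 mm above the table when locked. The bar is 44 mm long (this point's x; the fixture's x when locked), 14 mm thick (this point's y), 30 mm high, on an 11 mm stem. Under it, when locked, stands a steel collar 42 mm across, its top 27 mm below this point (10 mm below the bar).
- plunger (a joint): Lift of plunger and knob in m: 0 locked (pin 9 mm deep in the bed), 0.022 fully up. A spring pulls it down with 8 N at 0, 12 N fully up. It twists only while lifted 16 mm or more (below, a cross pin stands in a slot of the collar). Resting in the notch it stands at about 0.013, clear of the bed.
- knob (a joint): Twist of the knob in rad, counter-clockwise seen from above: 0 locked, 1.25 at the stop. The rest notch is a V centred at 1.05 (60 degrees): lowered or let go between about 0.85 and the stop, the cross pin slides down into it and stays; below about 0.7 it is not in the notch.
- bed (a joint): Travel of the bed in m towards the fixture's +y: 0 locked, 0.15 against the end stop. About 2 N of friction; stays where it is left. Locked (2 mm of play) until the plunger is up.
- handle_grip (a point): Middle of the bed's steel handle, a round bar of 12 mm diameter and 80 mm long along the fixture's x on two legs (68 mm clear between the legs), its axis 90 mm above the table and 44 mm above the bed; point axes as the fixture's. It rides with the bed.
- pot_center (a point): Centre, half-way up, of the clay-coloured open pot that stands loose on the bed's plywood board: 68 mm across, 55 mm high, its top 101 mm above the table, z along its axis. Its centre is 110 mm behind (fixture -y of) the handle, give or take 4 mm.
- bed_mid (a point): The pot's place: the point on top of the board, 46 mm above the table and 110 mm behind the handle, under the pot's middle; rides with the bed.
- scale: Bystander: flat black weighing scale with a steel pan, 90 x 130 x 23 mm, on the table; origin under its centre.
- cup: Bystander: plain cup, 72 mm across and 85 mm high; origin under its centre.
- jar: Bystander: white jar, 68 mm across and 90 mm high; origin under its centre.
- rib: Bystander: spatula, 200 mm long, lying on the table beyond the slide unit; origin under its middle.
Not all that is in view belongs to the job. What is shaped like the part that bears pot_center but green or pink is not meant.

How it is judged:
On the way, in this order (a step that is already met when the one before it is completed fails the run):
1. the plunger rests in its notch by itself, twisted and retracted, let go, while the bed is still at its locked place (value of joint plunger above 0.0105 m and value of joint knob between 0.85 and 1.25 rad and contact force between the fingers and anything else below 0.2 N and value of joint bed below 0.015 m), for 0.2 s.
2. the bed is against the end stop (value of joint bed above 0.144 m), for 0.2 s.
At the end, for the whole second after the job is handed in: The plunger rests retracted in its notch (lift over 10.5 mm, twist 0.85 to 1.25 rad), the bed stands still within 6 mm of the end stop, and the pot stands upright (within 0.1 rad) on the board, its centre within 20 mm of its place (value of joint plunger above 0.0105 m and value of joint knob between 0.85 and 1.25 rad and value of joint bed above 0.144 m and velocity of joint bed between -0.01 and 0.01 m/s and angle between pot_center's own z axis and vertical below 0.1 rad and horizontal distance between pot_center and bed_mid below 0.02 m and z of pot_center in the frame of bed_mid between 0.023 and 0.032 m); the robot touches nothing.
It fails at once if the pot is tipped over or knocked off (angle between pot_center's own z axis and vertical above 0.4 rad).
It fails at once if a bystander is moved by more than 30 mm (distance of any of scale, cup, jar, rib from where it was at the start of the episode above 0.03 m).
It also fails if it takes over 56 s, if anything falls off the work surface, if the arm or the gripper's body presses on something with over 40 N, if the wrist force passes 120 N, or if a joint passes its speed limit or range.

ROBOT

A 7-joint arm with a two-finger parallel gripper is mounted at the origin on the work surface. World frame = base frame: x ahead of the robot, y to its left, z up, the work surface at z = 0. Lengths are in m, angles in rad, forces in N, time in s.
With the tool pointing down it reaches from about 0.425 to 0.875 m from the base axis. Payload 4.7 kg.
Tool frame: the origin (TCP) lies midway between the tips of the shut fingers; the grasp point (between the pads) lies 19 mm behind it (arm.tcp_to_grasp is the distance from the TCP to the grasp point, in m); z points along the fingers, y is the direction in which the jaws open and shut (so a half turn about z gives the same grasp; the last joint's range is limited). The gripper opens to 87 mm and grips with 3 to 60 N. Pads are 19 mm wide; open, the fingers measure 117 mm over their backs; the gripper's body (75 mm by 190 mm) begins 51 mm behind the grasp point.
Start: joints at [1.153, 0.321, -0.07, 1.45, 0.023, 1.371, -0.057], TCP at [0.272, -0.59, 0.223] pointing down, gripper open.
Joint ranges: [-2.86, 2.86], [-0.3, 2.09], [-1.38, 1.24], [0.06, 2.45], [-1.56, 4.7], [0.09, 2.05], [-2.69, 2.69]. Speed limits (rad/s): [2.57, 2.57, 3.14, 3.14, 3.14, 3.14, 3.14].

INTERFACE

Orientations are given as a rotation vector (axis times angle).
In Python, from workcell import arm, viewer gives the robot as it stands.
- The arm moves only by the tool carry_out, never from a script. Its argument "commands" is a list that holds one entry, the list of rows, each a list of 6 numbers: the shift along the tool's x, y, z in cm, then the turn, a rotation vector about the tool's x, y, z in degrees. A call has 1 to 10 rows; each row shifts and turns the commanded pose from where the row before left it, along the tool's axes as they then stand; what a row does not reach is not made up. A row lasts 1/12 s, in which the tool goes at most 41.7 mm and 7.16 degrees, less where a joint would pass 70% of its speed; a pose out of reach is approached as far as the arm can. A call is refused whole if a number of a shift passes 4.17 or a number of a turn 7.16, either way. A call with a gripper value outside its range is refused whole. "hand" is the opening, from 0 (shut) to 1 (fully open), set as the call begins (left out, the last holds). The fingers move at their own pace and stop on an object; the grip force is fixed at half the most. Time passes only in rows, so rows that do not move let the fingers close. It gives the time, the measured TCP pose, the force and the opening at its end, in the units of the state.
- arm.observe(): the state, without advancing time (a new reading comes with each control period).
- viewer.camera(name): name is "scene" or "top" or "wrist"; returns the picture (480x640x3 uint8, red, green, blue); there is no depth.
- viewer.camera_model(name): a dict with "camera_matrix" (3x3 intrinsics, pixels), "world_from_camera" (4x4, takes a point from camera to world coordinates). Camera axes: x right, y up, looking along -z (the intrinsics and any distortion apply to the point x, -y, -z); pixel columns grow to the right and rows downward; lengths in m; the calibration is good to about 2 mm. A picture is of the moment at which its call begins: read the wrist's pose just before it. camera_model takes no time and is no camera call; for the wrist camera it gives the pose at the moment of the call.
- arm.job_done(): hands the job in, once; it reports no verdict.
The state is a dict: "time_s": time; "joint_positions": joint angles; "qvel": joint speeds; "joint_efforts": joint torques, N m; "tcp_pos": TCP position; "orientation": TCP orientation; "contact_force": force on the tool from outside, world axes, zero at the start; "ft_torque": the same for the moment, N m; "opening": opening from 0.0 (shut) to 1.0 (fully open).
Only numpy, scipy, OpenCV 4.12 (cv2) and the standard library are available. Lean on these libraries where they do the work, as an engineer would, in place of code of your own. Each camera call takes 0.05 s, during which the arm holds its last target.

## Working session

There is one attempt and no reset: what is moved stays moved. The work goes in short steps, Python scripts to look and compute and a tool call to move; the robot and the scene stay as the last step left them, time stands still between calls to the robot, and variables do not carry over. Pictures are saved under pics/ and viewed, and the job is handed in when it is done.

Besides the shell and the picture viewer there is one more tool, called after ">>>" by a JSON object that holds its "name" and its "arguments", one argument or row to a line. carry_out: Moves the arm, as the interface text tells. Its arguments: {"type":"object","properties":{"commands":{"type":"array"},"hand":{"type":"number"}},"required":["commands"]}

```bash
ls; mkdir -p pics; python3 - <<'E'
from workcell import arm, viewer
import cv2, numpy as np
s=arm.observe(); print({k:np.round(v,3).tolist() for k,v in s.items()})
for n in ("scene","top","wrist"):
    m=viewer.camera_model(n); print(n,np.round(m["camera_matrix"],1).tolist(),np.round(m["world_from_camera"],3).tolist(),m.keys())
    cv2.imwrite(f"pics/{n}0.png",viewer.camera(n)[:,:,::-1])
E
```

```text
pics
{'time_s': 0.0, 'joint_positions': [1.153, 0.322, -0.07, 1.452, 0.023, 1.371, -0.057], 'qvel': [0.001, 0.001, 0.0, -0.001, -0.001, 0.001, 0.001], 'joint_efforts': [-0.001, -49.129, -0.405, -31.253, -0.064, 0.044, 0.0], 'tcp_pos': [0.272, -0.59, 0.221], 'orientation': [-3.067, -0.673, 0.001], 'contact_force': [0.226, -0.309, -0.504], 'ft_torque': [0.06, -0.021, -0.008], 'opening': 0.995}
scene [[442.1, 0.0, 321.3], [0.0, 442.1, 243.7], [0.0, 0.0, 1.0]] [[0.575, -0.533, 0.62, 1.359], [0.818, 0.362, -0.447, -0.564], [0.014, 0.764, 0.645, 0.884], [0.0, 0.0, 0.0, 1.0]] dict_keys(['camera_matrix', 'world_from_camera'])
top [[503.6, 0.0, 317.5], [0.0, 503.6, 238.1], [0.0, 0.0, 1.0]] [[0.024, 0.997, -0.08, 0.505], [-1.0, 0.023, -0.01, -0.037], [-0.008, 0.08, 0.997, 1.094], [0.0, 0.0, 0.0, 1.0]] dict_keys(['camera_matrix', 'world_from_camera'])
wrist [[367.6, 0.0, 320.9], [0.0, 367.6, 234.3], [0.0, 0.0, 1.0]] [[0.418, 0.881, 0.223, 0.334], [-0.908, 0.406, 0.1, -0.562], [-0.003, -0.244, 0.97, 0.385], [0.0, 0.0, 0.0, 1.0]] dict_keys(['camera_matrix', 'world_from_camera'])
```

View pics/top0.png

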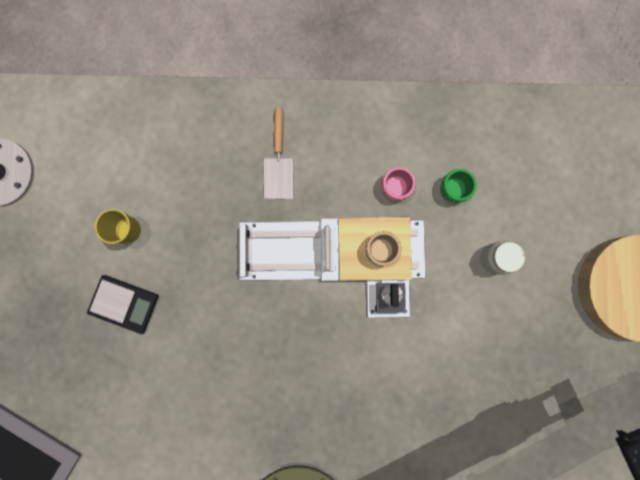

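View pics/scene0.png

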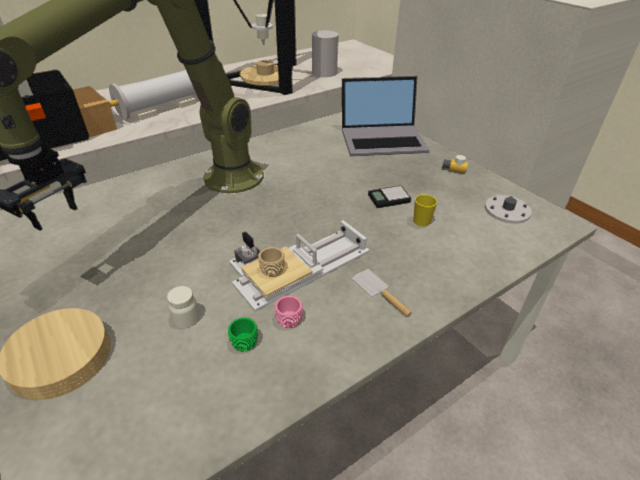

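View pics/wrist0.png

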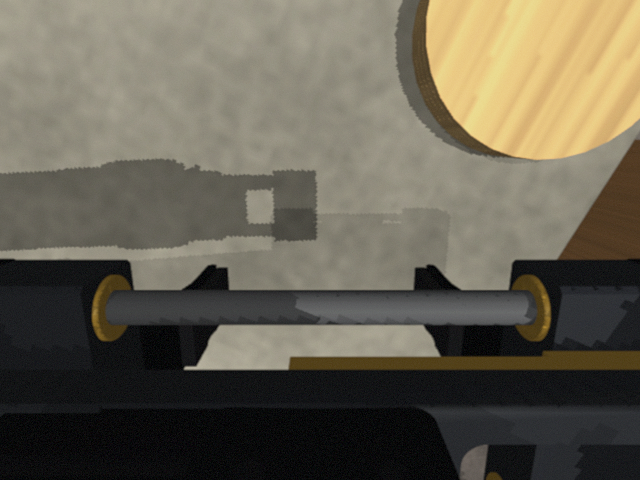

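The top view shows the unit running along the image row: base x 238–425, handle near (327,248), pot (384,249), knob (395,295). Green and pink pots stand at (459,185) and (399,183), the jar at (508,257). I'll zoom in to measure.

```bash
cat > h.py <<'E'
import numpy as np, cv2
from workcell import arm, viewer
from scipy.spatial.transform import Rotation as R
def ray(m,uv):
    K=m["camera_matrix"];T=np.array(m["world_from_camera"])
    x,y,_=np.linalg.inv(K)@[uv[0],uv[1],1]
    return T[:3,3],T[:3,:3]@np.array([x,-y,-1.])
def plane(m,uv,z):
    o,d=ray(m,uv); return o+d*(z-o[2])/d[2]
def tri(rs):
    A=0;b=0
    for o,d in rs:
        d=d/np.linalg.norm(d);P=np.eye(3)-np.outer(d,d);A=A+P;b=b+P@o
    p=np.linalg.solve(A,b); return p,[np.linalg.norm((np.eye(3)-np.outer(d,d)/(d@d))@(p-o)) for o,d in rs]
def proj(m,p):
    T=np.array(m["world_from_camera"]);c=T[:3,:3].T@(np.array(p)-T[:3,3])
    q=m["camera_matrix"]@np.array([c[0],-c[1],-c[2]]);return q[:2]/q[2]
E
python3 - <<'E'
import cv2
a=cv2.imread('pics/top0.png')[205:330,230:435]; cv2.imwrite('pics/topz.png',cv2.resize(a,None,fx=3.9,fy=3.9,interpolation=cv2.INTER_CUBIC))
a=cv2.imread('pics/scene0.png')[215:310,220:380]; cv2.imwrite('pics/scenez.png',cv2.resize(a,None,fx=5,fy=5,interpolation=cv2.INTER_CUBIC))
E
```

```text
(no output)
```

View pics/topz.png

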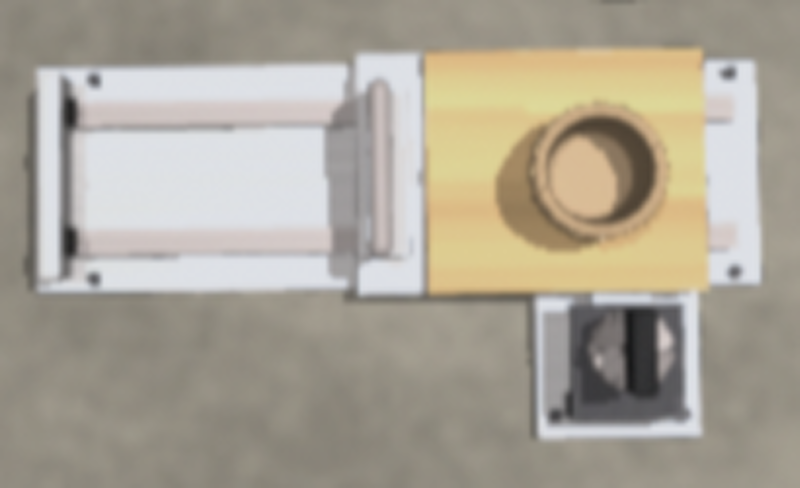

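View pics/scenez.png

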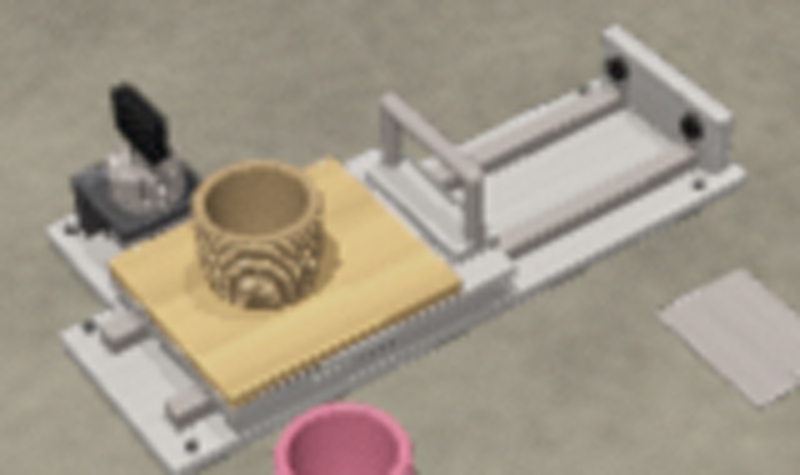

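```bash
python3 - <<'E'
from h import *
t=viewer.camera_model("top");s=viewer.camera_model("scene")
T=lambda x,y:((x+.5)/3.9-.5+230,(y+.5)/3.9-.5+205)
S=lambda x,y:((x+.5)/5-.5+220,(y+.5)/5-.5+215)
for n,a,b in [("knobtop",(643,352),(139,106)),("h_far",(378,83),(478,176)),("h_near",(381,250),(389,98)),("pot rim",(599,172),(258,193)),
  ("board fl",(423,53),(458,283)),("board nl",(425,294),(333,160)),("board fr",(702,48),(236,400)),("board nr",(707,289),(110,265))]:
    print(n,*[np.round(1000*np.array(v),1) for v in tri([ray(t,T(*a)),ray(s,S(*b))])])
# base corners at z~0.0?
L=[plane(t,T(*p),0.012) for p in ((755,60),(760,284),(37,292))]
print(np.round(L,4))
d=plane(t,T(645,396),.116)-plane(t,T(643,309),.116);print(d,"bar yaw",np.degrees(np.arctan2(d[1],d[0])))
for a,b,z in (((702,48),(707,289),.046),((425,53),(425,294),.046),((355,292),(37,292),.012),((425,53),(702,48),.046),((425,294),(707,289),.046),((37,68),(755,60),.012)):
    d=plane(t,T(*b),z)-plane(t,T(*a),z);print(np.round(d,4),np.degrees(np.arctan2(d[1],d[0])))
E
```

```text
knobtop [ 476.5 -178.9  114.2] [0.6 0.6]
h_far [609.8 -44.5  93.4] [0.3 0.3]
h_near [524.6 -47.8  92.6] [0.1 0.1]
pot rim [ 566.1 -156.7  104.7] [0.2 0.2]
board fl [630.9 -70.1  43.4] [1.9 1.9]
board nl [502.4 -72.8  42.5] [0.7 0.7]
board fr [ 638.4 -217.3   44.8] [1. 1.]
board nr [ 509.  -222.3   42.6] [0.1 0.1]
[[ 0.636  -0.2532  0.012 ]
 [ 0.5125 -0.2567  0.012 ]
 [ 0.4987  0.14    0.012 ]]
[-0.04275343 -0.00147299  0.        ] bar yaw -178.0267559680447
[-0.1288 -0.0038  0.    ] -178.30635877663113
[-0.1289 -0.0026  0.    ] -178.83763062602566
[-0.0041  0.1748  0.    ] 91.35599223303004
[ 0.0061 -0.1485  0.    ] -87.661992449156
[ 0.0062 -0.1496  0.    ] -87.6309744467159
[ 0.0135 -0.3977  0.    ] -88.05800286517704
```

```bash
cat >> h.py <<'E'
def plan(target,yaw_deg_of_tool_y=None):
    s=arm.observe();p=np.array(s["tcp_pos"]);Rm=R.from_rotvec(s["orientation"]).as_matrix()
    print("t",round(s["time_s"],2),"tcp",np.round(p,4),"F",np.round(s["contact_force"],1),"open",round(s["opening"],3),"q7",np.round(s["joint_positions"][6],2))
    print("tool x",np.round(Rm[:,0],3),"y",np.round(Rm[:,1],3),"z",np.round(Rm[:,2],4),"yaw_y",np.round(np.degrees(np.arctan2(Rm[1,1],Rm[0,1])),2))
    if target is not None: print("shift tool cm",np.round(100*Rm.T@(np.array(target)-p),2))
    if yaw_deg_of_tool_y is not None:
        a=np.radians(yaw_deg_of_tool_y);y=np.array([-0,0,0.])+[np.cos(a),np.sin(a),0];z=np.array([0,0,-1.]);x=np.cross(y,z)
        rel=R.from_matrix(Rm.T@np.c_[x,y,z]).as_rotvec(degrees=True);print("turn deg tool",np.round(rel,2))
E
python3 - <<'E'
from h import *
plan([.4765,-.177,.2],92); plan([.4765,-.177,.2],-88)
E
```

```text
t 0.15 tcp [ 0.2718 -0.59    0.2217] F [ 0.1 -0.3 -0.5] open 1.003 q7 -0.06
tool x [ 0.908  0.418 -0.   ] y [ 0.418 -0.908 -0.001] z [-7.0e-04  1.3e-03 -1.0e+00] yaw_y -65.26
shift tool cm [ 35.88 -28.94   2.21]
turn deg tool [-3.0000e-02 -1.1000e-01 -1.5726e+02]
t 0.15 tcp [ 0.2718 -0.59    0.2217] F [ 0.1 -0.3 -0.5] open 1.003 q7 -0.06
tool x [ 0.908  0.418 -0.   ] y [ 0.418 -0.908 -0.001] z [-7.0e-04  1.3e-03 -1.0e+00] yaw_y -65.26
shift tool cm [ 35.88 -28.94   2.21]
turn deg tool [-8.000e-02  2.000e-02  2.274e+01]
```

>>> {"name": "carry_out", "arguments": {
  "commands": [
    [[2,-2,0,0,0,0],[2.3,-2.1,0,0,0,0],[2.3,-2.1,0,0,0,0],[2.3,-2.1,0,0,0,0],[2.3,-2.1,0,0,0,0],[2.3,-2.1,0,0,0,0],[2.3,-2.1,0,0,0,0],[2.3,-2.1,0,0,0,0],[2.3,-2.1,0,0,0,0],[2.3,-2.1,0,0,0,0]]
  ],
  "hand": 0.5
}}

```text
time_s: 0.98
tcp_pos: [0.3909, -0.3039, 0.2224]
orientation: [3.069, 0.673, -0.0]
contact_force: [0.7, 1.0, -0.3]
opening: 0.503
```

>>> {"name": "carry_out", "arguments": {
  "commands": [
    [[2.3,-2.1,0,0,0,0],[2.3,-2,0,0,0,0],[2,-2,0,0,0,0],[0.8,-0.4,0,0,0,0],[0,0,0,0,0,6],[0,0,0,0,0,6],[0,0,0,0,0,6],[0,0,0,0,0,4.7],[0,0,0,0,0,0],[0,0,0,0,0,0]]
  ]
}}

```text
time_s: 1.82
tcp_pos: [0.4305, -0.2159, 0.2224]
orientation: [3.141, 0.059, -0.001]
contact_force: [0.9, -0.0, 0.3]
opening: 0.499
```

```bash
python3 - <<'E'
from h import *
plan([.4765,-.177,.2],-88)
np.save('w1.npy',viewer.camera_model("wrist"),allow_pickle=True)
cv2.imwrite("pics/wrist1.png",viewer.camera("wrist")[:,:,::-1])
E
```

```text
t 1.82 tcp [ 0.4305 -0.2159  0.2224] F [ 0.9 -0.   0.3] open 0.499 q7 -1.11
tool x [ 0.999  0.037 -0.   ] y [ 0.037 -0.999  0.   ] z [-3.e-04 -1.e-04 -1.e+00] yaw_y -87.85
shift tool cm [ 4.75 -3.72  2.24]
turn deg tool [0.   0.02 0.15]
```

View pics/wrist1.png

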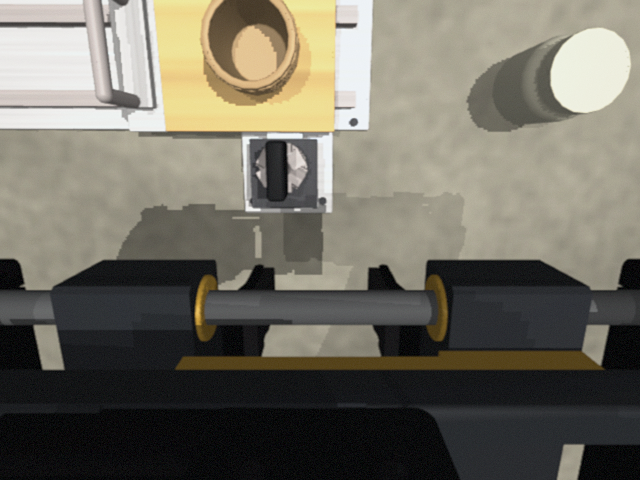

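```bash
python3 - <<'E'
import cv2
a=cv2.imread('pics/wrist1.png')[120:220,200:360]; cv2.imwrite('pics/wz.png',cv2.resize(a,None,fx=5,fy=5,interpolation=cv2.INTER_CUBIC))
a=cv2.imread('pics/top0.png')[270:325,360:420]; cv2.imwrite('pics/topz2.png',cv2.resize(a,None,fx=10,fy=10,interpolation=cv2.INTER_CUBIC))
E
```

```text
(no output)
```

View pics/wz.png

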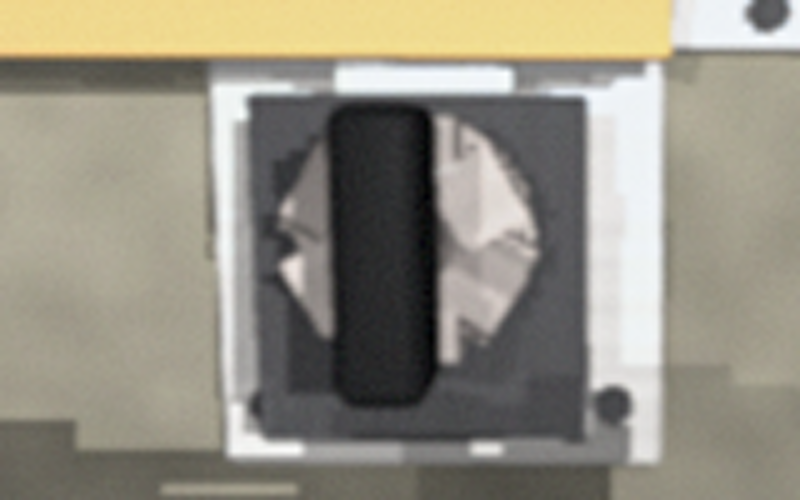

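View pics/topz2.png

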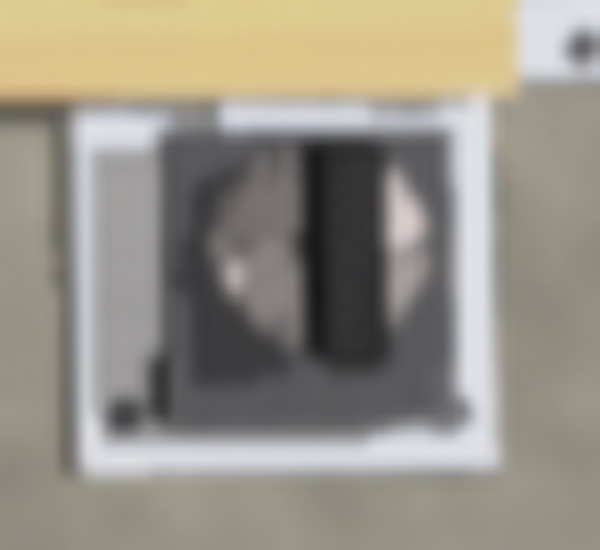

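```bash
python3 - <<'E'
from h import *
t=viewer.camera_model("top");s=viewer.camera_model("scene");w=np.load('w1.npy',allow_pickle=True).item()
a=ray(t,(360+35.25-.5,270+25.05-.5));b=ray(w,(200+75.7-.5,120+50.5-.5));c=ray(s,((139.5)/5-.5+220,106.5/5-.5+215))
for r in ([a,b],[a,b,c],[b,c]): print(*[np.round(1000*np.array(v),1) for v in tri(r)])
print(plane(w,(275.2,170),.116),plane(t,(394.75,294.55),.116))
E
```

```text
[ 477.  -179.5  109.9] [0.3 0.3]
[ 477.2 -179.5  114.7] [0.8 0.6 0.4]
[ 477.2 -180.   115.2] [0.2 0.2]
[ 0.47722193 -0.18029854  0.116     ] [ 0.47749098 -0.17857654  0.116     ]
```

>>> {"name": "carry_out", "arguments": {
  "commands": [
    [[2.4,-1.7,0,0,0,0],[2.38,-1.74,0,0,0,0],[0,0,2,0,0,0],[0,0,2,0,0,0],[0,0,2,0,0,0],[0,0,2,0,0,0],[0,0,0,0,0,0],[0,0,0,0,0,0]]
  ]
}}

```text
time_s: 2.53
tcp_pos: [0.4765, -0.1794, 0.1419]
orientation: [-3.14, -0.057, 0.003]
contact_force: [-0.1, -0.2, 0.3]
opening: 0.5
```

```bash
python3 - <<'E'
from h import *
plan([.477,-.1797,.085],-88)
cv2.imwrite("pics/wrist2.png",viewer.camera("wrist")[:,:,::-1])
cv2.imwrite("pics/scene2.png",cv2.resize(viewer.camera("scene")[180:320,190:390,::-1],None,fx=4,fy=4))
E
```

```text
t 2.53 tcp [ 0.4765 -0.1794  0.1419] F [-0.1 -0.2  0.3] open 0.5 q7 -1.27
tool x [ 0.999  0.037 -0.002] y [ 0.037 -0.999 -0.001] z [-0.0021  0.001  -1.    ] yaw_y -87.91
shift tool cm [0.06 0.04 5.69]
turn deg tool [-0.06  0.12  0.09]
```

View pics/wrist2.png

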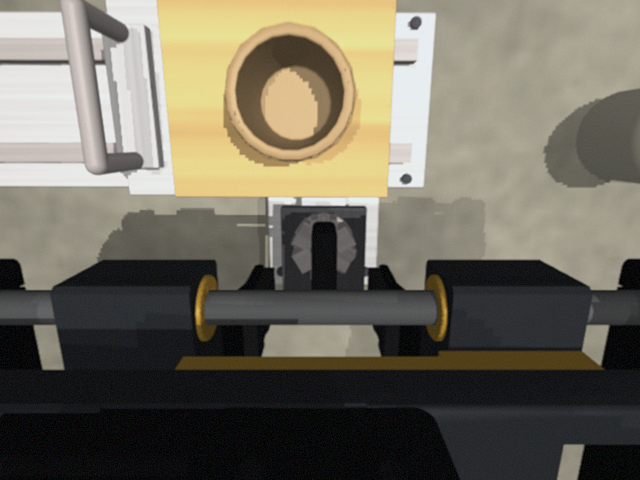

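View pics/scene2.png

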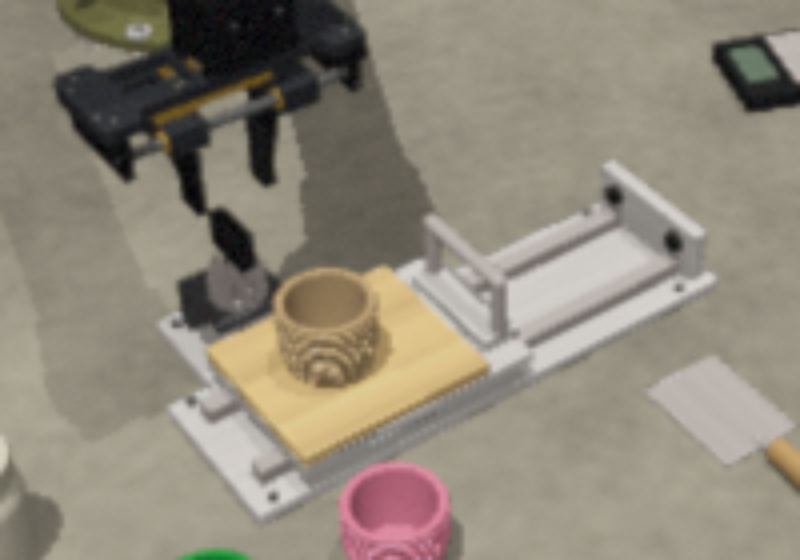

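The wrist view shows the bar at u≈323, centred between the fingers (mid u≈321). I'll descend and grip.

>>> {"name": "carry_out", "arguments": {
  "commands": [
    [[0.05,0.03,1.5,0,0,0],[0,0,1.5,0,0,0],[0,0,1.5,0,0,0],[0,0,1.2,0,0,0],[0,0,0,0,0,0],[0,0,0,0,0,0]]
  ]
}}

```text
time_s: 3.13
tcp_pos: [0.478, -0.1799, 0.086]
orientation: [3.141, 0.056, 0.0]
contact_force: [-0.2, 0.1, 0.0]
opening: 0.501
```

>>> {"name": "carry_out", "arguments": {
  "commands": [
    [[0,0,0,0,0,0],[0,0,0,0,0,0],[0,0,0,0,0,0],[0,0,0,0,0,0],[0,0,0,0,0,0],[0,0,0,0,0,0]]
  ],
  "hand": 0
}}

```text
time_s: 3.63
tcp_pos: [0.478, -0.1806, 0.0859]
orientation: [3.14, 0.056, 0.001]
contact_force: [0.4, -0.7, -0.0]
opening: 0.157
```

>>> {"name": "carry_out", "arguments": {
  "commands": [
    [[0,0,-0.4,0,0,0],[0,0,-0.5,0,0,0],[0,0,-0.5,0,0,0],[0,0,-0.5,0,0,0],[0,0,0,0,0,0],[0,0,0,0,0,0],[0,0,0,0,0,0]]
  ]
}}

```text
time_s: 4.22
tcp_pos: [0.4776, -0.1804, 0.1034]
orientation: [3.141, 0.055, 0.0]
contact_force: [4.5, -3.0, -13.4]
opening: 0.155
```

>>> {"name": "carry_out", "arguments": {
  "commands": [
    [[0,0,-0.25,0,0,0],[0,0,0,0,0,0],[0,0,0,0,0,0],[0,0,0,0,0,0]]
  ]
}}

```text
time_s: 4.55
tcp_pos: [0.4776, -0.1804, 0.1058]
orientation: [3.141, 0.055, 0.0]
contact_force: [5.0, -3.4, -13.4]
opening: 0.157
```

```bash
python3 - <<'E'
from h import *
plan(None)
cv2.imwrite("pics/scene3.png",cv2.resize(viewer.camera("scene")[190:300,200:320,::-1],None,fx=5,fy=5))
E
```

```text
t 4.55 tcp [ 0.4776 -0.1804  0.1058] F [  5.   -3.4 -13.4] open 0.157 q7 -1.28
tool x [0.999 0.035 0.   ] y [ 0.035 -0.999  0.   ] z [ 2.e-04 -4.e-04 -1.e+00] yaw_y -87.98
```

View pics/scene3.png

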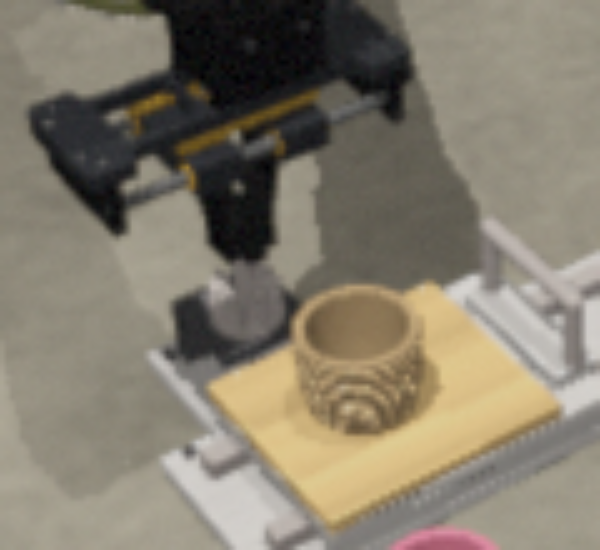

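>>> {"name": "carry_out", "arguments": {
  "commands": [
    [[0,0,0,0,0,-3],[0,0,0,0,0,-3],[0,0,0,0,0,-3],[0,0,0,0,0,-3],[0,0,0,0,0,-3],[0,0,0,0,0,0],[0,0,0,0,0,0]]
  ]
}}

```text
time_s: 5.18
tcp_pos: [0.4775, -0.1796, 0.1056]
orientation: [-3.106, -0.466, 0.0]
contact_force: [4.7, -1.8, -12.8]
opening: 0.162
```

```bash
python3 - <<'E'
from h import *
plan(None);print(arm.observe()["ft_torque"])
E
```

```text
t 5.18 tcp [ 0.4775 -0.1796  0.1056] F [  4.7  -1.8 -12.8] open 0.162 q7 -1.02
tool x [ 0.956  0.293 -0.   ] y [ 0.293 -0.956 -0.001] z [-3.e-04  7.e-04 -1.e+00] yaw_y -72.95
[-0.61491833 -1.18557558  0.00281321]
```

>>> {"name": "carry_out", "arguments": {
  "commands": [
    [[0,0,0,0,0,-5],[0,0,0,0,0,-5],[0,0,0,0,0,-5],[0,0,0,0,0,-5],[0,0,0,0,0,-5],[0,0,0,0,0,-5],[0,0,0,0,0,-5],[0,0,0,0,0,-5],[0,0,0,0,0,-5],[0,0,0,0,0,-2]]
  ]
}}

```text
time_s: 6.02
tcp_pos: [0.4761, -0.1779, 0.1048]
orientation: [-2.656, -1.669, 0.002]
contact_force: [2.8, 1.2, -13.4]
opening: 0.16
```

>>> {"name": "carry_out", "arguments": {
  "commands": [
    [[0,0,0,0,0,0],[0,0,0,0,0,0],[0,0,0,0,0,0]]
  ]
}}

```text
time_s: 6.27
tcp_pos: [0.4762, -0.1781, 0.1056]
orientation: [-2.66, -1.663, 0.003]
contact_force: [0.5, 3.1, -13.1]
opening: 0.162
```

```bash
python3 - <<'E'
from h import *
plan(None);print(arm.observe()["ft_torque"])
cv2.imwrite("pics/top4.png",cv2.resize(viewer.camera("top")[220:340,320:460,::-1],None,fx=5,fy=5))
cv2.imwrite("pics/scene4.png",cv2.resize(viewer.camera("scene")[190:300,200:320,::-1],None,fx=5,fy=5))
E
```

```text
t 6.27 tcp [ 0.4762 -0.1781  0.1056] F [  0.5   3.1 -13.1] open 0.162 q7 -0.22
tool x [0.438 0.899 0.001] y [ 0.899 -0.438 -0.005] z [-0.0038  0.0029 -1.    ] yaw_y -25.98
[ 0.67655523 -0.14378856  0.03542358]
```

View pics/scene4.png

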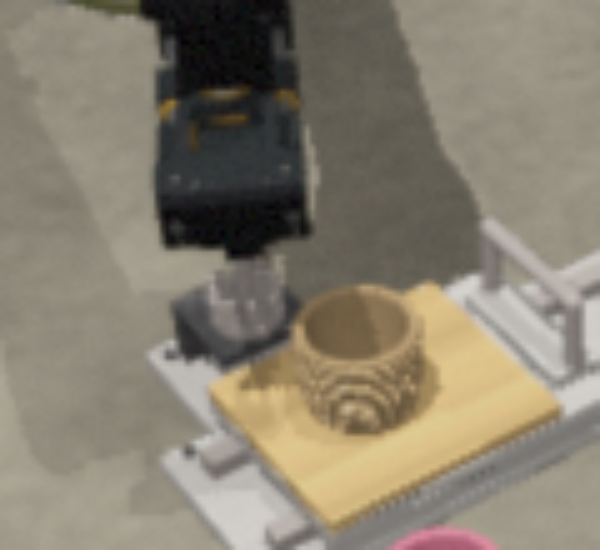

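Turned 62° (−87.98 → −25.98), with little torque about the axis. Next I'll lower it into the notch, then let go.

>>> {"name": "carry_out", "arguments": {
  "commands": [
    [[0,0,0.2,0,0,0],[0,0,0.2,0,0,0],[0,0,0.2,0,0,0],[0,0,0,0,0,0],[0,0,0,0,0,0],[0,0,0,0,0,0]]
  ]
}}

```text
time_s: 6.87
tcp_pos: [0.4763, -0.1782, 0.1003]
orientation: [-2.66, -1.664, 0.003]
contact_force: [-2.0, 5.1, -12.1]
opening: 0.158
```

>>> {"name": "carry_out", "arguments": {
  "commands": [
    [[0,0,0.15,0,0,0],[0,0,0.1,0,0,0],[0,0,0,0,0,0],[0,0,0,0,0,0]]
  ]
}}

```text
time_s: 7.2
tcp_pos: [0.4765, -0.1782, 0.099]
orientation: [-2.661, -1.664, 0.003]
contact_force: [-4.5, 6.8, -3.1]
opening: 0.155
```

Force dropped to 3 N at about 13 mm of lift, so the pin sits in the notch. Opening now.

>>> {"name": "carry_out", "arguments": {
  "commands": [
    [[0,0,0,0,0,0],[0,0,0,0,0,0],[0,0,0,0,0,0],[0,0,0,0,0,0],[0,0,0,0,0,0],[0,0,0,0,0,0],[0,0,0,0,0,0]]
  ],
  "hand": 0.45
}}

```text
time_s: 7.78
tcp_pos: [0.4782, -0.1802, 0.099]
orientation: [2.663, 1.665, 0.001]
contact_force: [-0.2, -0.6, 0.1]
opening: 0.444
```

>>> {"name": "carry_out", "arguments": {
  "commands": [
    [[0,0,-1,0,0,0],[0,0,-2,0,0,0],[0,0,-2,0,0,0],[0,0,-2,0,0,0],[0,0,-2,0,0,0],[0,0,-2,0,0,0],[0,0,0,0,0,0],[0,0,0,0,0,0]]
  ]
}}

```text
time_s: 8.45
tcp_pos: [0.4786, -0.18, 0.2102]
orientation: [2.661, 1.664, 0.002]
contact_force: [-0.3, 0.5, -0.5]
opening: 0.452
```

>>> {"name": "carry_out", "arguments": {
  "commands": [
    [[0,0,0,0,0,6],[0,0,0,0,0,7],[0,0,0,0,0,7],[0,0,0,0,0,7],[0,0,0,0,0,7],[0,0,0,0,0,7],[0,0,0,0,0,7],[0,0,0,0,0,7],[0,0,0,0,0,7],[0,0,0,0,0,0]]
  ]
}}

```text
time_s: 9.28
tcp_pos: [0.477, -0.1795, 0.2074]
orientation: [-3.14, -0.051, 0.003]
contact_force: [0.0, 0.1, -0.4]
opening: 0.448
```

>>> {"name": "carry_out", "arguments": {
  "commands": [
    [[-2,0,0,0,0,0],[-2,0,0,0,0,0],[-1,0,0,0,0,0],[0,0,0,0,0,0],[0,0,0,0,0,0]]
  ]
}}

```text
time_s: 9.7
tcp_pos: [0.4278, -0.1817, 0.2085]
orientation: [3.14, 0.057, 0.001]
contact_force: [1.2, 0.4, 0.3]
opening: 0.447
```

```bash
python3 - <<'E'
from h import *
plan(None)
np.save('w5.npy',viewer.camera_model("wrist"),allow_pickle=True)
cv2.imwrite("pics/wrist5.png",viewer.camera("wrist")[:,:,::-1])
cv2.imwrite("pics/scene5.png",cv2.resize(viewer.camera("scene")[180:320,190:390,::-1],None,fx=4,fy=4))
E
```

```text
t 9.7 tcp [ 0.4278 -0.1817  0.2085] F [1.2 0.4 0.3] open 0.447 q7 -1.16
tool x [0.999 0.036 0.001] y [ 0.036 -0.999  0.001] z [ 5.e-04 -6.e-04 -1.e+00] yaw_y -87.92
```

View pics/wrist5.png

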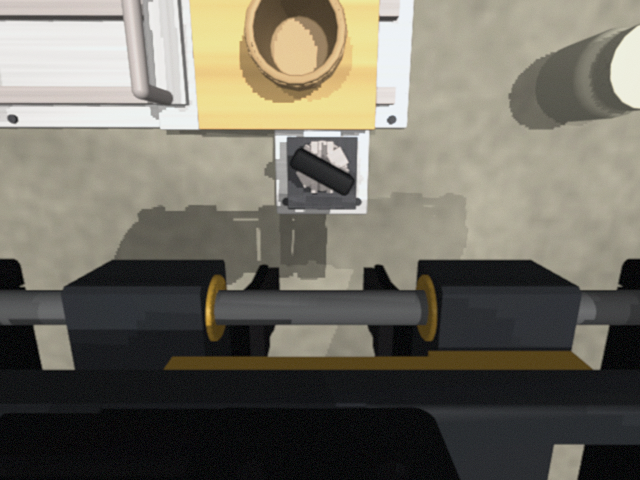

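View pics/scene5.png

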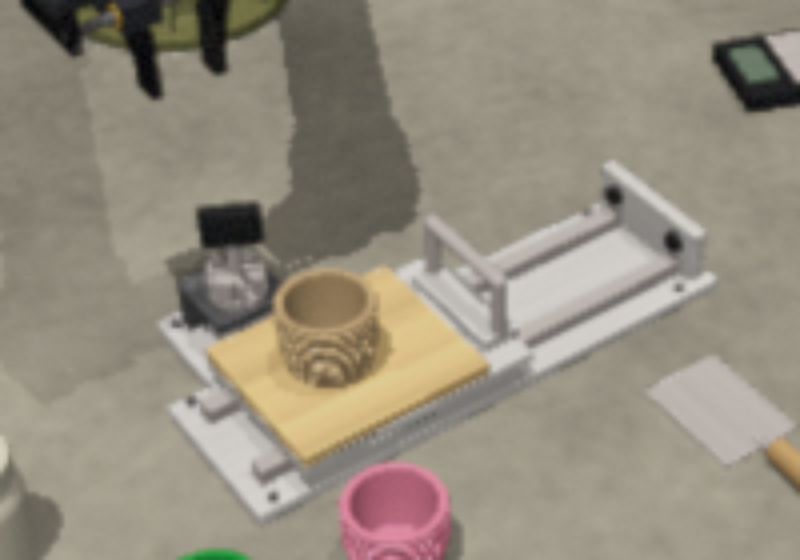

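The knob now lies at about 58° in the wrist view (ends (296,152) and (350,185)) and stands up by itself; the pot and bed are unchanged. Next is the handle.

>>> {"name": "carry_out", "arguments": {
  "commands": [
    [[1.6,-2.6,0,0,0,0],[1.6,-2.6,0,0,0,0],[1.6,-2.7,0,0,0,0],[1.6,-2.7,0,0,0,0],[1.6,-2.7,0,0,0,0],[0,0,0,0,0,0],[0,0,0,0,0,0]]
  ]
}}

```text
time_s: 10.38
tcp_pos: [0.5042, -0.043, 0.2084]
orientation: [-3.139, -0.065, -0.0]
contact_force: [0.2, -0.9, -0.3]
opening: 0.449
```

```bash
python3 - <<'E'
from h import *
plan([.567,-.046,.072],-88)
np.save('w6.npy',viewer.camera_model("wrist"),allow_pickle=True)
cv2.imwrite("pics/wrist6.png",viewer.camera("wrist")[:,:,::-1])
E
```

```text
t 10.38 tcp [ 0.5042 -0.043   0.2084] F [ 0.2 -0.9 -0.3] open 0.449 q7 -1.52
tool x [0.999 0.041 0.   ] y [ 0.041 -0.999 -0.002] z [ 3.0e-04  1.5e-03 -1.0e+00] yaw_y -87.62
shift tool cm [ 6.26  0.58 13.65]
turn deg tool [-0.09 -0.02  0.38]
```

View pics/wrist6.png

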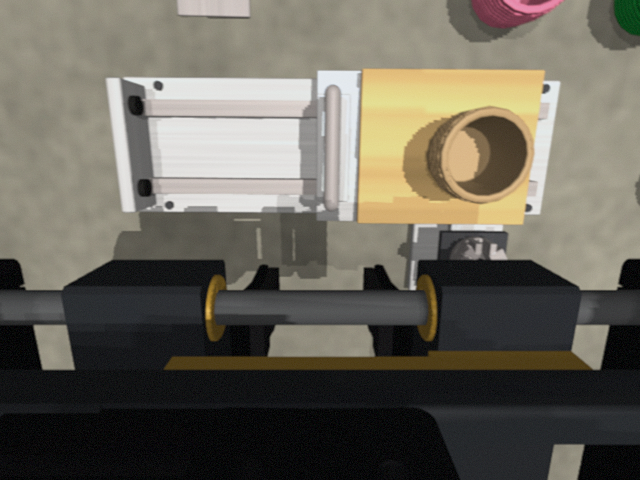

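```bash
python3 - <<'E'
from h import *
t=viewer.camera_model("top");w=np.load('w6.npy',allow_pickle=True).item();s=viewer.camera_model("scene")
T=lambda x,y:((x+.5)/3.9-.5+230,(y+.5)/3.9-.5+205)
for n,a,b in [("hmid",(379.5,166.5),(332.5,148)),("stopfar",(38,67),(108,80)),("stopnear",(38,292),(122,212))]:
    print(n,*[np.round(1000*np.array(v),1) for v in tri([ray(t,T(*a)),ray(w,b)])])
print(plane(w,(332.5,148),.092),plane(t,T(379.5,166.5),.092))
E
```

```text
hmid [567.6 -47.1  89.8] [1.1 1.1]
stopfar [616.8 138.1  47.3] [2.5 2.5]
stopnear [501.4 135.   47.8] [2.8 2.8]
[ 0.56794798 -0.04812682  0.092     ] [ 0.56720437 -0.04601264  0.092     ]
```

>>> {"name": "carry_out", "arguments": {
  "commands": [
    [[2,0.4,0,0,0,0.4],[2,0.3,0,0,0,0],[2.26,0,0,0,0,0],[0,0,2,0,0,0],[0,0,2,0,0,0],[0,0,2,0,0,0],[0,0,1,0,0,0],[0,0,0,0,0,0],[0,0,0,0,0,0]]
  ]
}}

```text
time_s: 11.18
tcp_pos: [0.5656, -0.0518, 0.1385]
orientation: [3.141, 0.043, -0.001]
contact_force: [1.5, -0.0, -0.0]
opening: 0.453
```

```bash
python3 - <<'E'
from h import *
plan([.567,-.047,.072],-88)
cv2.imwrite("pics/wrist7.png",viewer.camera("wrist")[:,:,::-1])
E
```

```text
t 11.18 tcp [ 0.5656 -0.0518  0.1385] F [ 1.5 -0.  -0. ] open 0.453 q7 -1.63
tool x [ 1.     0.027 -0.001] y [ 0.027 -1.     0.   ] z [-7.e-04 -2.e-04 -1.e+00] yaw_y -88.43
shift tool cm [ 0.16 -0.47  6.65]
turn deg tool [ 0.01  0.04 -0.43]
```

View pics/wrist7.png

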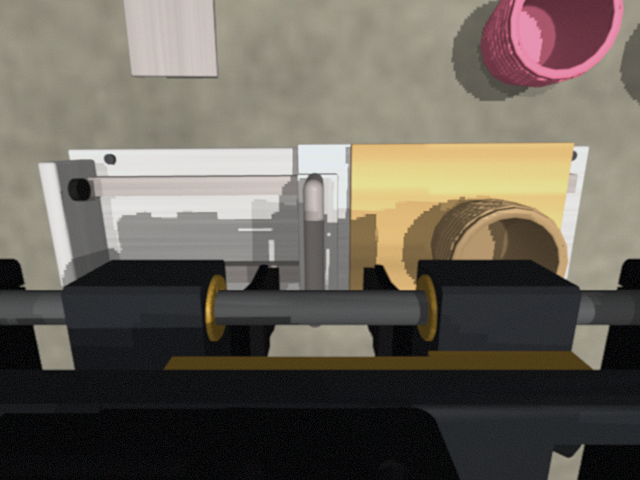

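>>> {"name": "carry_out", "arguments": {
  "commands": [
    [[0.1,-0.42,0,0,0,-0.4],[0,0,1.6,0,0,0],[0,0,2,0,0,0],[0,0,2,0,0,0],[0,0,1,0,0,0],[0,0,0,0,0,0],[0,0,0,0,0,0]]
  ]
}}

```text
time_s: 11.82
tcp_pos: [0.5671, -0.0464, 0.0732]
orientation: [3.141, 0.056, 0.001]
contact_force: [0.3, -0.1, 0.4]
opening: 0.447
```

>>> {"name": "carry_out", "arguments": {
  "commands": [
    [[0,0,0,0,0,0],[0,0,0,0,0,0],[0,0,0,0,0,0],[0,0,0,0,0,0],[0,0,0,0,0,0],[0,0,0,0,0,0]]
  ],
  "hand": 0
}}

```text
time_s: 12.32
tcp_pos: [0.567, -0.0469, 0.073]
orientation: [3.14, 0.056, 0.001]
contact_force: [0.2, -0.2, 1.7]
opening: 0.124
```

```bash
python3 - <<'E'
from h import *
plan([.567-.148*.034,-.047+.148,.072],-88)
E
```

```text
t 12.32 tcp [ 0.567  -0.0469  0.073 ] F [ 0.2 -0.2  1.7] open 0.124 q7 -1.67
tool x [0.999 0.035 0.001] y [ 0.035 -0.999  0.001] z [ 7.e-04 -6.e-04 -1.e+00] yaw_y -87.97
shift tool cm [  0.02 -14.8    0.09]
turn deg tool [ 0.04 -0.04  0.03]
```

>>> {"name": "carry_out", "arguments": {
  "commands": [
    [[0,-0.1,0,0,0,0],[0,-0.15,0,0,0,0],[0,-0.25,0,0,0,0],[0,-0.3,0,0,0,0],[0,-0.4,0,0,0,0],[0,-0.4,0,0,0,0],[0,-0.4,0,0,0,0],[0,-0.4,0,0,0,0],[0,-0.4,0,0,0,0],[0,-0.4,0,0,0,0]]
  ]
}}

```text
time_s: 13.15
tcp_pos: [0.5658, -0.0139, 0.0729]
orientation: [3.141, 0.057, 0.001]
contact_force: [-0.9, -1.6, 5.0]
opening: 0.123
```

Force −1.6 N in y, so the bed is free and moving. Continuing.

>>> {"name": "carry_out", "arguments": {
  "commands": [
    [[0,-0.4,0,0,0,0],[0,-0.4,0,0,0,0],[0,-0.4,0,0,0,0],[0,-0.4,0,0,0,0],[0,-0.4,0,0,0,0],[0,-0.4,0,0,0,0],[0,-0.4,0,0,0,0],[0,-0.4,0,0,0,0],[0,-0.4,0,0,0,0],[0,-0.4,0,0,0,0]]
  ]
}}

```text
time_s: 13.98
tcp_pos: [0.5645, 0.0261, 0.0729]
orientation: [3.141, 0.057, 0.001]
contact_force: [0.1, -3.2, 4.2]
opening: 0.126
```

>>> {"name": "carry_out", "arguments": {
  "commands": [
    [[0,-0.4,0,0,0,0],[0,-0.4,0,0,0,0],[0,-0.4,0,0,0,0],[0,-0.4,0,0,0,0],[0,-0.4,0,0,0,0],[0,-0.4,0,0,0,0],[0,-0.4,0,0,0,0],[0,-0.4,0,0,0,0],[0,-0.4,0,0,0,0],[0,-0.4,0,0,0,0]]
  ]
}}

```text
time_s: 14.82
tcp_pos: [0.5631, 0.066, 0.0729]
orientation: [3.141, 0.057, 0.002]
contact_force: [0.6, -2.4, 4.1]
opening: 0.125
```

```bash
python3 - <<'E'
from h import *
plan([.567-.149*.034,-.0469+.149,.072],-88)
cv2.imwrite("pics/scene8.png",cv2.resize(viewer.camera("scene")[180:320,190:390,::-1],None,fx=4,fy=4))
E
```

```text
t 14.82 tcp [0.5631 0.066  0.0729] F [ 0.6 -2.4  4.1] open 0.125 q7 -1.88
tool x [0.999 0.036 0.001] y [ 0.036 -0.999  0.   ] z [ 0.0011 -0.     -1.    ] yaw_y -87.93
shift tool cm [ 0.02 -3.61  0.09]
turn deg tool [ 0.   -0.06  0.07]
```

View pics/scene8.png

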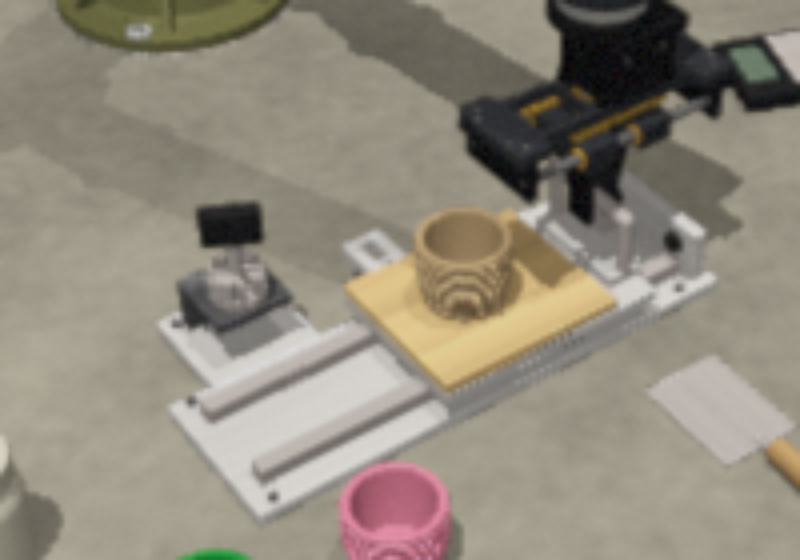

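The bed and pot ride along and the knob stays up. Slowing towards the stop.

>>> {"name": "carry_out", "arguments": {
  "commands": [
    [[0,-0.4,0,0,0,0],[0,-0.4,0,0,0,0],[0,-0.4,0,0,0,0],[0,-0.4,0,0,0,0],[0,-0.4,0,0,0,0],[0,-0.4,0,0,0,0],[0,-0.3,0,0,0,0],[0,-0.2,0,0,0,0],[0,-0.2,0,0,0,0],[0,-0.1,0,0,0,0]]
  ]
}}

```text
time_s: 15.7
tcp_pos: [0.562, 0.098, 0.0729]
orientation: [-3.141, -0.057, -0.002]
contact_force: [1.3, -1.5, 5.6]
opening: 0.128
```

>>> {"name": "carry_out", "arguments": {
  "commands": [
    [[0,-0.1,0,0,0,0],[0,-0.1,0,0,0,0],[0,-0.1,0,0,0,0],[0,-0.1,0,0,0,0],[0,0,0,0,0,0],[0,0,0,0,0,0]]
  ]
}}

```text
time_s: 16.2
tcp_pos: [0.5619, 0.102, 0.0729]
orientation: [-3.141, -0.057, -0.002]
contact_force: [1.1, -1.6, 5.1]
opening: 0.128
```

>>> {"name": "carry_out", "arguments": {
  "commands": [
    [[0,-0.1,0,0,0,0],[0,-0.1,0,0,0,0],[0,-0.05,0,0,0,0],[0,0,0,0,0,0],[0,0,0,0,0,0],[0,0,0,0,0,0]]
  ]
}}

```text
time_s: 16.7
tcp_pos: [0.5618, 0.1025, 0.0729]
orientation: [3.139, 0.055, 0.001]
contact_force: [-0.1, -4.6, 6.4]
opening: 0.128
```

It sits at 0.1025 against a command of 0.1045, with force rising: the end stop is reached. Letting go.

>>> {"name": "carry_out", "arguments": {
  "commands": [
    [[0,0,0,0,0,0],[0,0,0,0,0,0],[0,0,0,0,0,0],[0,0,0,0,0,0],[0,0,0,0,0,0]]
  ],
  "hand": 0.45
}}

```text
time_s: 17.12
tcp_pos: [0.5607, 0.1045, 0.072]
orientation: [-3.141, -0.057, 0.002]
contact_force: [0.0, 0.2, 0.5]
opening: 0.404
```

>>> {"name": "carry_out", "arguments": {
  "commands": [
    [[0,0,-1,0,0,0],[0,0,-2,0,0,0],[0,0,-2,0,0,0],[0,0,-3,0,0,0],[0,0,-3,0,0,0],[0,0,-2,0,0,0],[-2,0,0,0,0,0],[-3,0,0,0,0,0],[-2,0,0,0,0,0],[0,0,0,0,0,0]]
  ]
}}

```text
time_s: 17.95
tcp_pos: [0.4881, 0.102, 0.2032]
orientation: [3.139, 0.059, -0.002]
contact_force: [0.0, -0.2, 0.4]
opening: 0.449
```

```bash
python3 - <<'E'
from h import *
plan(None)
np.save('w9.npy',viewer.camera_model("wrist"),allow_pickle=True)
cv2.imwrite("pics/wrist9.png",viewer.camera("wrist")[:,:,::-1])
cv2.imwrite("pics/scene9.png",cv2.resize(viewer.camera("scene")[180:320,190:390,::-1],None,fx=4,fy=4))
E
```

```text
t 17.95 tcp [0.4881 0.102  0.2032] F [ 0.  -0.2  0.4] open 0.449 q7 -1.82
tool x [ 0.999  0.037 -0.001] y [ 0.037 -0.999  0.002] z [-0.001  -0.0024 -1.    ] yaw_y -87.86
```

View pics/wrist9.png

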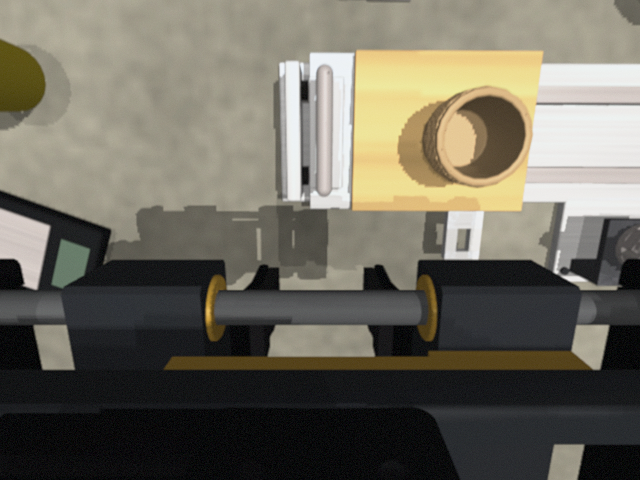

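View pics/scene9.png

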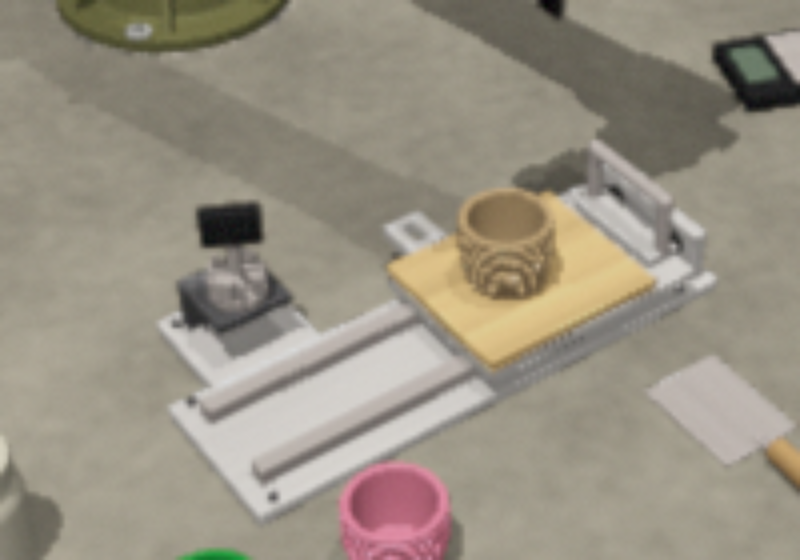

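```bash
python3 - <<'E'
from h import *
w=np.load('w9.npy',allow_pickle=True).item()
p=plane(w,(324.5,130),.092); q=np.array([.5679,-.0481]);print("handle",p,"travel",np.linalg.norm(p[:2]-q))
cv2.imwrite("pics/top9.png",cv2.resize(viewer.camera("top")[205:330,230:435,::-1],None,fx=3.9,fy=3.9,interpolation=cv2.INTER_CUBIC))
E
```

```text
handle [0.56417174 0.10264941 0.092     ] travel 0.1507955067288473
```

View pics/top9.png

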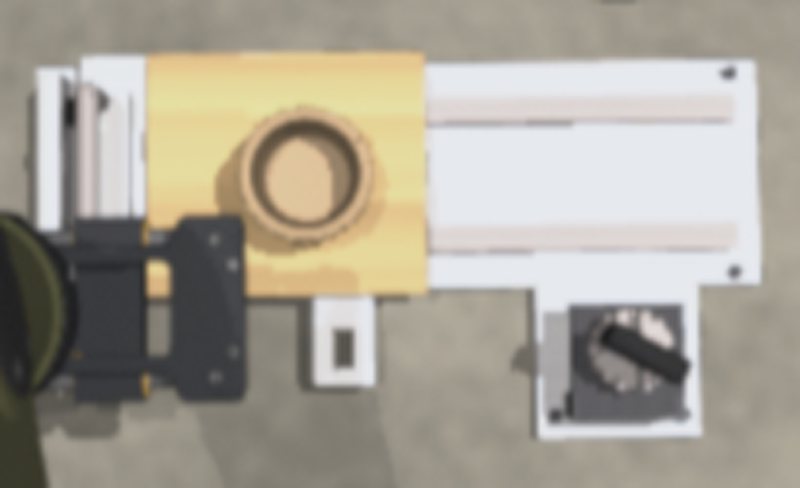

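```bash
python3 - <<'E'
from h import *
print(arm.job_done()); s=arm.observe(); print(s["time_s"],s["contact_force"])
E
```

```text
the job is handed in; nothing more can be done
None
the job is handed in; nothing more can be done
```

The bed is out at its end stop with the pot standing on the board, and I have handed the job in; no verdict came back. I pulled the knob up about 20 mm and twisted it 62° counter-clockwise. I then lowered it into the notch until the force on the tool fell to about 3 N, and let go. After that I gripped the handle, drew the bed slowly to the stop, released it and lifted clear, at about 18 s of the 56 s allowed.

**Last checks:**
- **Knob:** it stands up by itself at about 58–60°. The gripper height when I let go puts the lift at about 13 mm.
- **Bed:** the handle moved 150.8 mm by the wrist camera, and about 148 mm by the top camera. While pulling, the bed stopped with the force on the tool rising to 4.6 N, so I take it as against the stop.
- **Pot:** it is upright and moved about 148 mm, the same as the board.
- **Surroundings:** the gripper is free of everything, and the bystanders I could see in the last pictures looked unmoved.

**Disagreements:** the knob's position from the base-plate corners differed by about 4 mm from the direct two-view measurement. I used the direct one, and the bar was centred between the fingers. The knob's top measured 110–115 mm high depending on which views I paired, against 116 mm in the text.

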